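# Clamp the equipment case shut with its draw latch

### The arm

A 6-joint arm with a two-finger parallel gripper is mounted at the origin on a cart in front of the work surface, level with it; the furniture and walls round the work are solid. World frame = base frame: x ahead of the robot, y to its left, z up, the work surface at z = 0. Lengths are in m, angles in rad, forces in N, time in s.
With the tool pointing down it reaches from about 0.275 to 0.775 m from the base axis. Payload 14.6 kg.
Tool frame: the origin (TCP) lies midway between the tips of the shut fingers; the grasp point (between the pads) lies 19 mm behind it; y points along the fingers, x is the direction in which the jaws open and shut, and the axes are right-handed (so a half turn about y gives the same grasp; the last joint's range is limited). The gripper opens to 85 mm and grips with 20 to 120 N. Pads are 22 mm wide; open, the fingers measure 114 mm over their backs; the gripper's body (76 mm by 85 mm) begins 54 mm behind the grasp point. The pads swing forward as they close: fully open they stand 13 mm farther back than shut.
Start: joints at [-1.288, 0.263, -0.048, 1.259, 0, 1.415], TCP at [0.223, -0.475, 0.231] pointing down, gripper open.
Joint ranges: [-2.65, 2.65], [-0.89, 1.7], [-1.18, 1.37], [-2.13, 2.11], [-1.35, 1.29], [-3.14, 3.14]. Speed limits (rad/s): [1.89, 1.89, 2.57, 2.79, 3.14, 3.14].

### API

Orientations are given as a unit quaternion [x, y, z, w].
In Python, from plant import env, jaws, planner, viewer, order, look_for, tip_of, readout gives the robot as it stands. Calls block until the motion is done:
- env.goto(position, orientation): joint-space move of the TCP to a pose.
- env.move_straight(position, vel=0.15, ori=None): straight line of the TCP; ori=None keeps the orientation; vel is the mean speed in m/s.
- env.move_joints(angles): joint-space move.
- jaws.gripper_open() and jaws.close_gripper(force=None): open the fingers fully, or close them until they stop; force is the grip in N (None keeps the last).
- env.pause(seconds).
- planner.solve_ik(position, orientation): joint angles nearest the present ones, or None.
- viewer.capture(name): name is "scene" or "side" or "wrist"; returns a dict with "pixels" (400x640x3 uint8, red, green, blue), "fx", "fy", "cx", "cy" (pixels), "D" ([k1, k2, p1, p2, k3] as OpenCV has them; the pictures are not rectified), "world_to_cam" (4x4, takes a point from world to camera coordinates); the wrist camera has in their place "tool_from_camera" (4x4, takes a point from camera to tool coordinates, whose origin is the TCP and whose axes are the tool frame's). Camera axes: x right, y up, looking along -z (the intrinsics and any distortion apply to the point x, -y, -z); pixel columns grow to the right and rows downward; lengths in m; the calibration is good to about 2 mm. A picture is of the moment at which its call begins: read the wrist's pose just before it. There is no depth.
A pose or a line that the arm cannot do raises env.PlanningError and nothing moves.
- order.hand_in(): hands the job in, once; it reports no verdict.
Trained networks look in a picture, given as the dict that the camera call returned (one of the last four; its "shot" number tells which), for a name from the list of things; names that differ only in an ending like _2 or _b are one class to them, and where a whole thing is asked for, a point or a joint stands for the part that bears it (a point fixed in the world has none). Each returns a list of dicts, best first, with "score" (0 to 1); they miss things now and then, are a little off and sometimes report something else, mostly with a low value. They report only what shows in the picture. A call takes as long as a camera call.
- look_for(picture, label): "box" ([centre column, centre row, width, height] in pixels, round what is visible of it).
- tip_of(picture, label): "centre" ([row, column] in pixels: a listed point, or the origin of a listed thing).
Readings, each from a call of its own:
- readout.get_time(): time.
- readout.get_joint_pos(): joint angles.
- readout.get_qd(): joint speeds.
- readout.get_joint_efforts(): joint torques, N m.
- readout.get_tcp_pos(): TCP position.
- readout.get_tcp_rot(): TCP orientation.
- readout.get_force(): force on the tool from outside, world axes, zero at the start.
- readout.get_moment(): the same for the moment, N m.
- readout.get_finger_gap(): finger opening in m.
Only numpy, scipy, OpenCV 4.12 (cv2) and the standard library are available. Lean on these libraries where they do the work, as an engineer would, in place of code of your own. Each camera call takes 0.05 s, during which the arm holds its last target.

### The job

The grey equipment case on the counter stands ajar. Take the red pull of its draw latch and lay the loop's bar over the catch on the lid so that it drops into the slot behind the hook, then throw the red lever back past centre and press it gently flat so that the latch draws the lid fully shut and holds it. Feel for the slot instead of forcing the bar down on the catch, let the latch close the lid rather than pressing on the lid yourself, and leave the roll, the spool and the tin where they are.

Things in the scene. Friction and masses are not known exactly. Their poses are not given: they have to be found in the camera images.
- case: Grey case on its hinge side, fixed, 190 (x) x 180 (y), top at z = 120 mm; base half x = -95 to 22 (carrying handle on the -x face), lid half 22 to 95 mm. Origin on the counter under its middle. x runs along the latch from base to lid, z up: these axes are used below. On top, at y = 0: a steel lever with red end on the base, a wire loop hung on the lever, a steel catch with brass top on the lid.
- lid (a joint): Tilt of the lid about the foot of the seam (axis along y at x = 22, z = 12 mm), rad: 0 = shut, grows as it opens; starts at 0.03 to 0.05 (at most 0.055), which is 3 to 6 mm at the catch. A stiff hinge and a seal hold it ajar: it takes about 8 N at the top to pull it shut, but only a few N to move it farther open.
- lever (a joint): Lever angle, rad: 0 = flat toward -x, on its stop (clamped), pi/2 = upright, at most 2.6 = leaning toward the lid. Stiff (0.025 N m): stays where left, follows when the loop is pulled. With the loop hooked it must be pushed against the loop's springs (up to about 5 N at the red end) to dead centre at about 0.3, then goes on to its stop by itself.
- lever_pivot (a point): Lever's pivot (axis along y): x = -20, y = 0, z = 134 mm in case axes. The loop hangs on a second pivot that the lever carries 18 mm from this one, in direction 190 degrees minus the lever angle (counted from +x up toward +z).
- lever_grip (a point): Middle of the outer face (upper face when the lever is flat) of the lever's red end, 50 mm from the pivot. The lever is 60 mm long from the pivot; the red end is 26 long, 24 wide, 8 mm thick, the steel part 18 wide, 5 thick.
- pull (a point): Middle of the loop's red round pull bar, 10 mm diameter, 42 mm long along y, on two thin uprights at y = +-18 mm. It stands 30 mm from the hook bar, square to the loop (straight above the hook bar when the loop is level). Grasp it across x from above; it turns in the grasp as the loop swings.
- hook_bar (a point): Middle of the flat hook bar (5 mm along the loop, 6 mm high, 41 mm along y) at the loop's end, 77.8 mm from the loop's pivot on the lever. At the start it lies on the catch's brass top. The loop swings freely and falls by its own weight; springs in its rods let it stretch up to 16 mm, 2.2 N per mm.
- catch_mid (a point): Point on the lid, moving with it (axes as the case's), 5 mm above the lid's top: where the middle of the hook bar rests in the hook if the 24 mm wide catch is at mid setting. The catch may be set up to 5 mm either way along x: that setting is not measured.
- catch_slot (a point): Mid setting of the slot's mouth on the lid (shifts unmeasured with the catch, up to 5 mm along x): 5.5 mm in +x and 9.5 mm up from catch_mid. Slot 8 mm wide in x, 12.5 deep. On its -x side: flat brass top 29.5 mm long, level with the mouth, its lip overhanging the seat by 4.5 mm (lip underside 9.5 mm above the lid top); on its +x side a 4 mm guard rib, same height. Lower the bar here.
- roll: Loose white till roll standing beside the case, 44 mm diameter, 79 mm tall; origin under its centre. Leave alone.
- spool: Loose navy thread spool standing on the other side of the case, 28 mm diameter, 48 mm tall; origin under its centre. Leave alone.
- pins: Loose round red tin behind the case (beyond the lid), 69 mm diameter, 26 mm tall; origin under its centre. Leave alone.
- hook: The loop's sprung outer part: hook bar, two uprights and red pull, all one rigid piece (see pull and hook_bar); its origin lies on the loop's pivot, x toward the hook bar.

How it is judged:
On the way:
1. the bar lies in the slot behind the hook (z of hook_bar in the frame of catch_mid below 0.004 m and x of hook_bar in the frame of catch_mid between -0.008 and 0.014 m), for 0.2 s.
At the end, for the whole second after the job is handed in: The lever lies flat on its stop (within 0.08 rad), the lid is shut (within 0.012 rad, about 1.3 mm at the top) and the bar sits in the hook (within 8 mm of the nominal seat along x, no more than 5 mm above it) (value of joint lever below 0.08 rad and value of joint lid below 0.012 rad and z of hook_bar in the frame of catch_mid below 0.005 m and x of hook_bar in the frame of catch_mid between -0.008 and 0.008 m); the robot touches nothing.
It fails at once if before the lever is thrown (lever above 1.4 rad) the bar is forced against the catch or lid with more than 18 N (value of joint lever above 1.4 rad and contact force between hook and lid above 18 N).
It fails at once if the robot presses on the lid or its catch with more than 6 N (contact force between any of the fingers, the arm and lid above 6 N).
It fails at once if the lever is pressed home (below 0.5 rad) with more than 30 N (value of joint lever below 0.5 rad and contact force between any of the fingers, the arm and lever above 30 N).
It fails at once if the roll, the spool or the tin is moved more than 15 mm (distance of any of roll, spool, pins from where it was at the start of the episode above 0.015 m).
It also fails if it takes over 54 s, if anything falls off the work surface, if the arm or the gripper's body presses on something with over 40 N, if the wrist force passes 120 N, or if a joint passes its speed limit or range.

## Working session

There is one attempt and no reset: what is moved stays moved. The work goes in short steps, each a Python script; the robot and the scene stay as the last script left them, time stands still between calls to the robot, and variables do not carry over. Pictures are saved under pics/ and viewed, and the job is handed in when it is done.

```bash
ls; mkdir -p pics; cat > h.py <<'E'
import numpy as np, cv2
from plant import env, jaws, planner, viewer, order, look_for, tip_of, readout
from scipy.spatial.transform import Rotation as R
def W2C(p):
    if 'world_to_cam' in p: return np.array(p['world_to_cam'])
    return np.linalg.inv(p['T_wc'])
def cap(n):
    if n=='wrist':
        t=np.eye(4); t[:3,3]=readout.get_tcp_pos(); t[:3,:3]=R.from_quat(readout.get_tcp_rot()).as_matrix()
        p=viewer.capture(n); p['T_wc']=t@np.array(p['tool_from_camera']); return p
    return viewer.capture(n)
def ray(p,uv):
    K=np.array([[p['fx'],0,p['cx']],[0,p['fy'],p['cy']],[0,0,1.]])
    x,y=cv2.undistortPoints(np.array([[uv]],float),K,np.array(p['D'],float))[0,0]
    T=np.linalg.inv(W2C(p)); d=T[:3,:3]@np.array([x,-y,-1.]); return T[:3,3],d/np.linalg.norm(d)
def proj(p,X):
    X=np.atleast_2d(X); T=W2C(p); c=X@T[:3,:3].T+T[:3,3]; c=c*[1,-1,-1]
    K=np.array([[p['fx'],0,p['cx']],[0,p['fy'],p['cy']],[0,0,1.]])
    return cv2.projectPoints(c.reshape(-1,1,3),np.zeros(3),np.zeros(3),K,np.array(p['D'],float))[0].reshape(-1,2)
def tri(rs):
    A=np.zeros((3,3));b=np.zeros(3)
    for o,d in rs:
        M=np.eye(3)-np.outer(d,d);A+=M;b+=M@o
    X=np.linalg.solve(A,b); return X,[float(np.linalg.norm((np.eye(3)-np.outer(d,d))@(X-o)))*1e3 for o,d in rs]
def save(p,n): cv2.imwrite('pics/'+n+'.png',cv2.cvtColor(np.array(p['pixels']),cv2.COLOR_RGB2BGR))
E
python3 - <<'E'
from h import *
np.set_printoptions(precision=4,suppress=True)
print(readout.get_time())
P={n:cap(n) for n in('scene','side','wrist')}
for n in P: save(P[n],n+'0')
for l in['case','lever_pivot','lever_grip','pull','hook_bar','catch_mid','catch_slot','roll','spool','pins']:
    rs=[]
    for n in ('scene','side'):
        r=tip_of(P[n],l)
        if r:
            print(l,n,[(np.round(q['centre'],1).tolist(),round(q['score'],2)) for q in r[:2]])
            c=r[0]['centre']; rs.append(ray(P[n],(c[1],c[0])))
    if len(rs)==2: X,e=tri(rs); print('   ',X,np.round(e,1))
print(readout.get_time(),readout.get_tcp_rot(),readout.get_force(),readout.get_finger_gap())
E
```

```text
pics
0.0
case scene [([240.5, 324.4], 0.72), ([207.9, 306.4], 0.72)]
case side [([238.3, 311.6], 0.96)]
    [ 0.5208 -0.2056 -0.0059] [0.3 0.3]
lever_pivot scene [([211.5, 332.4], 0.73)]
lever_pivot side [([188.4, 299.5], 0.95)]
    [ 0.5009 -0.2098  0.132 ] [2.8 2.8]
lever_grip scene [([202.3, 347.9], 0.55)]
lever_grip side [([177.3, 282.6], 0.61)]
    [ 0.4682 -0.2137  0.1669] [2.3 2.3]
pull scene [([206.3, 305.8], 0.51)]
pull side [([164.9, 332.9], 0.55)]
    [ 0.5649 -0.2016  0.1667] [2.4 2.4]
hook_bar scene [([211.0, 303.2], 0.73)]
hook_bar side [([177.3, 331.9], 0.63)]
    [ 0.5673 -0.2039  0.1402] [2.3 2.3]
catch_mid scene [([214.7, 300.3], 0.77)]
catch_mid side [([184.2, 334.7], 0.84)]
    [ 0.574  -0.2041  0.1227] [3. 3.]
catch_slot scene [([212.6, 296.9], 0.98)]
catch_slot side [([177.6, 339.5], 0.85)]
    [ 0.5826 -0.2025  0.1352] [1.4 1.4]
roll scene [([192.5, 314.8], 0.71)]
roll side [([283.0, 348.4], 0.75)]
    [ 0.551  -0.3508 -0.0011] [0.4 0.4]
spool scene [([289.9, 327.5], 0.72)]
pins scene [([251.9, 263.4], 0.65)]
pins side [([214.6, 368.7], 0.71), ([179.9, 328.1], 0.26)]
    [ 0.6707 -0.167  -0.0066] [4. 4.]
1.15 [ 0.5966 -0.3795  0.3795 -0.5966] [0.3341 0.0601 0.4489] 0.08518387973145931
```

```bash
python3 -c "
import cv2,numpy as np
a=cv2.imread('pics/scene0.png');b=cv2.imread('pics/side0.png')
c=[cv2.resize(i[140:300,220:420],None,fx=2.9,fy=2.9,interpolation=3)[:, :] for i in (a,b)]
cv2.imwrite('pics/z0.png',c[0]);cv2.imwrite('pics/z1.png',c[1])"
```

```text
(no output)
```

View pics/scene0.png

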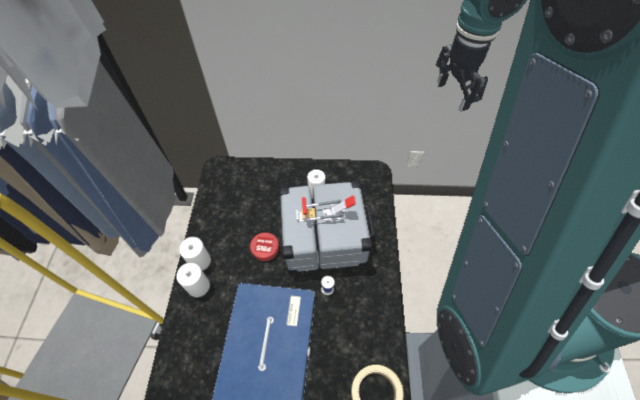

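View pics/side0.png

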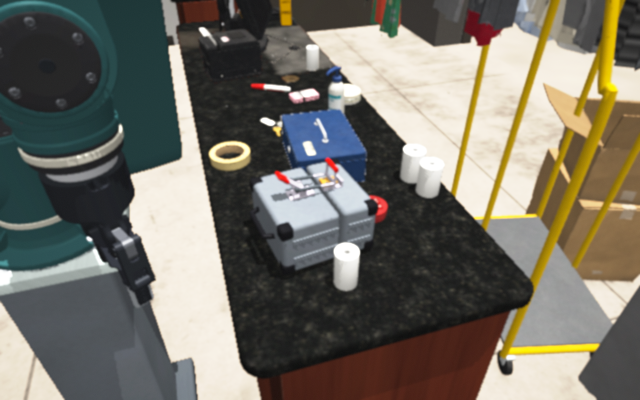

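```bash
sleep 1
```

```text
(no output)
```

View pics/z0.png

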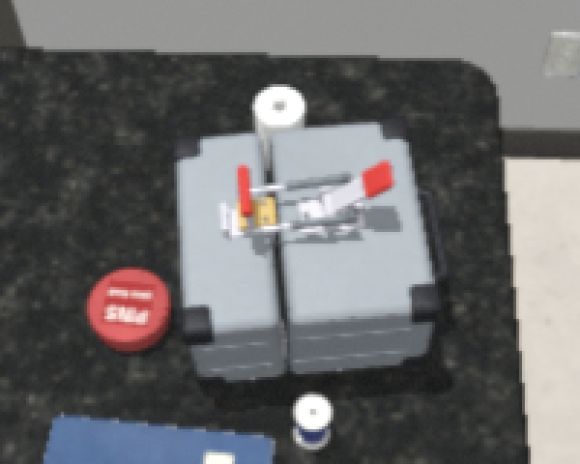

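View pics/z1.png

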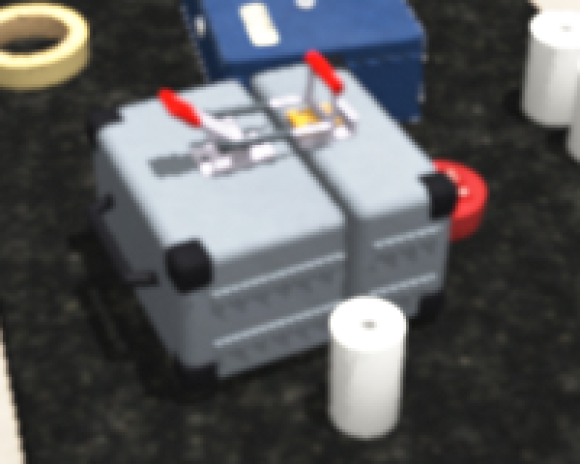

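```bash
cat >> h.py <<'E'
np.set_printoptions(precision=4,suppress=True)
def ori(yaw,s=1,pitch=0):
    "tool y down, tool x along s*case x; pitch tilts about case y"
    cx=np.array([np.cos(yaw),np.sin(yaw),0])*s; y=np.array([0,0,-1.]); z=np.cross(cx,y)
    M=np.stack([cx,y,z],1)
    if pitch: M=R.from_rotvec(pitch*np.array([-np.sin(yaw),np.cos(yaw),0])).as_matrix()@M
    return R.from_matrix(M).as_quat()
E
python3 - <<'E'
from h import *
print(R.from_quat(readout.get_tcp_rot()).as_matrix())
p=cap('wrist'); print(np.array(p['tool_from_camera']),p['fx'],p['D'])
for s in(1,-1):
  for z in (.30,.15):
    print(s,planner.solve_ik([.56,-.203,z],ori(.09,s)))
E
```

```text
[[ 0.4239  0.      0.9057]
 [-0.9057 -0.      0.4239]
 [ 0.     -1.      0.    ]]
[[ 1.      0.0002 -0.0006  0.0002]
 [-0.0006  0.3226 -0.9465 -0.1426]
 [-0.      0.9465  0.3226  0.0821]
 [ 0.      0.      0.      1.    ]] 313.441874653553 [-0.0121  0.      0.      0.      0.    ]
1 [-0.4845  0.384   0.3176  1.5044  0.      0.9963]
1 [-0.4845  0.4171 -0.0365  1.1172  0.      0.9963]
-1 [-0.4845  0.384   0.3176  1.5044  0.     -2.1453]
-1 [-0.4845  0.4171 -0.0365  1.1172  0.     -2.1453]
```

View pics/wrist0.png

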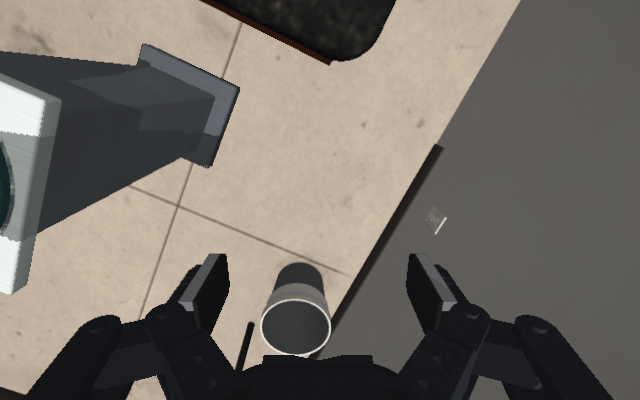

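```bash
cat > see.py <<'E'
from h import *
def see(tag,labels,cams=('wrist','scene','side')):
    P={n:cap(n) for n in cams}
    for n in P: save(P[n],n+tag)
    out={}
    for l in labels:
        rs=[];s=[]
        for n in P:
            r=tip_of(P[n],l)
            if r and r[0]['score']>.3:
                c=r[0]['centre']; rs.append(ray(P[n],(c[1],c[0]))); s.append((n,np.round(c,1).tolist(),round(r[0]['score'],2)))
        if len(rs)>=2:
            X,e=tri(rs); out[l]=X; print(l,X,np.round(e,1),s)
        else: print(l,s)
    return P,out
E
python3 - <<'E'
from see import *
env.goto([.545,-.205,.28],ori(.09))
print(readout.get_time(),readout.get_tcp_pos())
see('1',['case','lever_pivot','lever_grip','pull','hook_bar','catch_mid','catch_slot'])
print(readout.get_time(),readout.get_force())
E
```

```text
2.7583 [ 0.5445 -0.2058  0.2799]
case [ 0.5189 -0.2051  0.0024] [2.7 5.5 7.7] [('wrist', [148.8, 300.5], 0.69), ('scene', [239.2, 322.9], 0.59), ('side', [235.7, 306.8], 0.65)]
lever_pivot [ 0.4995 -0.2162  0.1276] [1.2 1.1 1.5] [('wrist', [181.8, 272.0], 0.94), ('scene', [210.7, 333.8], 0.86), ('side', [192.0, 300.4], 0.67)]
lever_grip [ 0.5164 -0.2316  0.1785] [49.4 49.4] [('wrist', [192.4, 227.4], 0.9), ('side', [176.6, 338.5], 0.73)]
pull [ 0.5677 -0.2024  0.1675] [3.9 3.1 1.1] [('wrist', [187.1, 341.4], 0.64), ('scene', [206.2, 302.3], 0.72), ('side', [164.4, 333.6], 0.65)]
hook_bar [ 0.5614 -0.2     0.1396] [6.1 5.9 1.6] [('wrist', [179.8, 335.1], 0.94), ('scene', [215.6, 306.4], 0.59), ('side', [175.9, 329.7], 0.81)]
catch_mid [ 0.5748 -0.2042  0.1211] [3.2 4.4 7.6] [('wrist', [174.8, 351.6], 0.56), ('scene', [214.9, 299.4], 0.87), ('side', [185.3, 332.8], 0.72)]
catch_slot [ 0.5778 -0.1958  0.1505] [0.8 0.8] [('wrist', [174.0, 356.9], 0.57), ('scene', [212.0, 299.4], 0.85)]
3.9583 [-0.2108 -0.4692 -0.769 ]
```

View pics/wrist1.png

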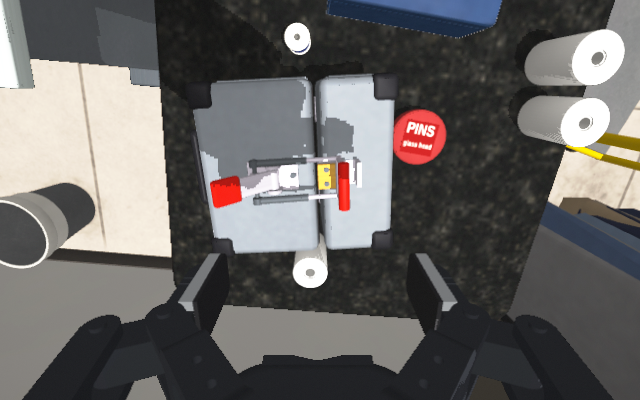

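```bash
python3 -c "
import cv2
a=cv2.imread('pics/wrist1.png')
cv2.imwrite('pics/z2.png',cv2.resize(a[140:230,200:380],None,fx=4.4,fy=4.4,interpolation=0))"
```

```text
(no output)
```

View pics/z2.png

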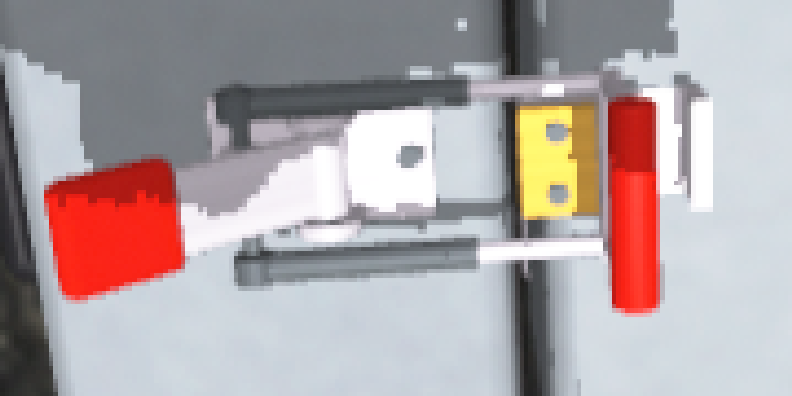

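```bash
python3 - <<'E'
from see import *
T=np.eye(4)
T[:3,3]=[ 0.5445,-0.2058,0.2799]; 
P=cap('wrist')
def bp(u,v,z):
    o,d=ray(P,(u,v)); return o+d*(z-o[2])/d[2]
zz=lambda a,b:(200+a/4.4,140+b/4.4)
print('tcp',readout.get_tcp_pos(),readout.get_tcp_rot())
a,b=bp(*zz(500,5),.12),bp(*zz(520,390),.12); print('seam',a,b,'yaw',np.arctan2(-(a-b)[0],(a-b)[1]))
a,b=bp(*zz(692,95),.133),bp(*zz(692,210),.133);print('rib -x edge',a,b)
a,b=bp(*zz(712,95),.133),bp(*zz(712,210),.133);print('rib +x edge',a,b)
print('slot c',bp(*zz(672,150),.133))
a,b=bp(*zz(518,108),.133),bp(*zz(522,217),.133);print('brass -x edge',a,b)
a,b=bp(*zz(632,98),.167),bp(*zz(637,312),.167);print('pull ends',a,b,'yaw',np.arctan2(-(a-b)[0],(a-b)[1]),np.linalg.norm(a-b))
for yaw in(.07,.09,.11):
  o=np.array([.520,-.207,0]);c,s=np.cos(yaw),np.sin(yaw)
  f=lambda x,y,z:o+[c*x-s*y,s*x+c*y,z]
  print(yaw,proj(P,[f(.022,.09,.12),f(.022,-.09,.12),f(-.095,.09,.12),f(-.095,-.09,.12),f(-.02,0,.134)]).round(1).tolist())
E
```

```text
tcp [ 0.545 -0.205  0.28 ] [ 0.7064  0.0318 -0.0318 -0.7064]
seam [ 0.5379 -0.1742  0.12  ] [ 0.5507 -0.2666  0.12  ] yaw 0.13807612350798484
rib -x edge [ 0.5806 -0.1876  0.133 ] [ 0.584  -0.2134  0.133 ]
rib +x edge [ 0.5848 -0.1872  0.133 ] [ 0.5884 -0.213   0.133 ]
slot c [ 0.5778 -0.2002  0.133 ]
brass -x edge [ 0.5436 -0.1938  0.133 ] [ 0.5467 -0.2184  0.133 ]
pull ends [ 0.5642 -0.1816  0.167 ] [ 0.5703 -0.225   0.167 ] yaw 0.13988850782241916 0.04384948850135118
0.07 [[316.8, 76.8], [313.6, 252.2], [187.8, 74.3], [206.4, 250.2], [271.0, 175.6]]
0.09 [[314.8, 76.3], [315.2, 251.9], [186.1, 76.5], [208.2, 251.8], [271.0, 176.0]]
0.11 [[312.8, 75.8], [316.9, 251.5], [184.4, 78.8], [210.1, 253.3], [271.0, 176.4]]
```

```bash
cat >> h.py <<'E'
YAW=.139; O=np.array([.5208,-.2098]); C,S=np.cos(YAW),np.sin(YAW)
def w(x,z,y=0.): return np.array([O[0]+C*x-S*y,O[1]+S*x+C*y,z])
def case(p): d=np.array(p[:2])-O; return np.array([C*d[0]+S*d[1],-S*d[0]+C*d[1],p[2]])
def tc(): return case(readout.get_tcp_pos())
def fc():
    f=np.mean([readout.get_force() for _ in range(3)],0); return np.array([C*f[0]+S*f[1],-S*f[0]+C*f[1],f[2]])
from scipy.optimize import fsolve
def loop(xp,zp):
    "pull centre (case mm) -> lever angle, bar x,z"
    best=None
    for a in np.linspace(0,2.6,2601):
        t=np.radians(190)-a; L=np.array([-20+18*np.cos(t),134+18*np.sin(t)])
        e=abs(np.hypot(xp-L[0],zp-L[1])-83.38)
        if best is None or e<best[0]: best=(e,a,L)
    e,a,L=best; d=np.array([xp,zp])-L; th=np.arctan2(d[1],d[0])-np.arctan2(30,77.8)
    B=L+77.8*np.array([np.cos(th),np.sin(th)]); return round(e,2),round(a,3),B.round(1),round(th,3)
E
python3 - <<'E'
from h import *
print(case([.5672,-.2033,.167]),case([.5783,-.2004,.133]),loop(46.9,167))
for x in (50,55,58,60,62,65): print(x,loop(x,166))
q=ori(YAW); x,y,_=case([.5672,-.2033,0])
env.goto(w(x,.21,y),q)
env.move_straight(w(x,.153,y),vel=.1)
print(fc())
jaws.close_gripper(20)
print(readout.get_time(),tc(),fc(),readout.get_finger_gap())
p=cap('wrist');save(p,'w2'); p=cap('side');save(p,'s2')
E
python3 -c "
import cv2
a=cv2.imread('pics/w2.png')[100:400,170:470];b=cv2.imread('pics/s2.png')[130:255,260:385]
cv2.imwrite('pics/z3.png',cv2.hconcat([cv2.resize(a,(400,400)),cv2.resize(b,(400,400))]))"
```

```text
[0.0469 0.     0.167 ] [0.0582 0.0013 0.133 ] (np.float64(0.0), np.float64(0.88), array([ 43.6, 137.2]), np.float64(-0.109))
50 (np.float64(0.01), np.float64(1.06), array([ 45.5, 136.3]), np.float64(-0.15))
55 (np.float64(0.0), np.float64(1.349), array([ 49.6, 136.5]), np.float64(-0.182))
58 (np.float64(0.0), np.float64(1.515), array([ 52.2, 136.6]), np.float64(-0.194))
60 (np.float64(0.0), np.float64(1.624), array([ 54.1, 136.6]), np.float64(-0.198))
62 (np.float64(0.01), np.float64(1.734), array([ 56.1, 136.6]), np.float64(-0.199))
65 (np.float64(0.0), np.float64(1.904), array([ 59.1, 136.6]), np.float64(-0.197))
[-0.1377  0.0797 -1.3833]
5.7917 [0.0468 0.     0.153 ] [-0.0306 -0.4079  0.3654] 0.009420387741905165
```

View pics/z3.png

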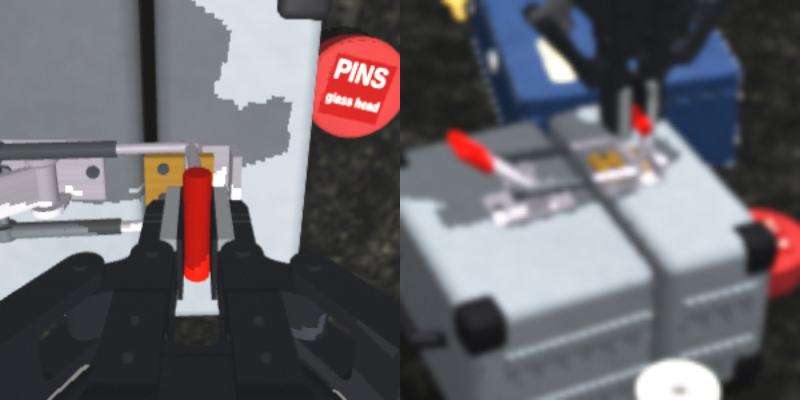

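```bash
python3 - <<'E'
from h import *
t0=readout.get_time()
env.move_straight(w(.0468,.157),vel=.05); print(fc())
env.move_straight(w(.0605,.156),vel=.05)
f0=fc();print(tc(),f0,readout.get_time())
z=.156
while z>.145:
    z-=.0005; env.move_straight(w(.0605,z),vel=.02)
    f=fc(); print(round(z*1e3,1),f.round(2),round(readout.get_time(),2))
    if f[2]-f0[2]>2.5: break
E
```

```text
[-0.9036  0.4366 -1.751 ]
[ 0.061 -0.     0.156] [-1.0302  0.1824  0.953 ] 6.5667
155.5 [1.22 0.52 0.3 ] 6.82
155.0 [0.94 0.63 1.36] 7.07
154.5 [ 1.12 -0.41  0.79] 7.32
154.0 [ 0.17 -1.11  0.31] 7.57
153.5 [ 0.66 -0.04  0.36] 7.82
153.0 [ 0.62 -0.34  1.12] 8.07
152.5 [ 0.92 -0.52  0.62] 8.32
152.0 [ 1.05 -0.72  1.87] 8.57
151.5 [1.21 0.13 3.17] 8.82
151.0 [0.77 1.89 7.88] 9.07
```

```bash
python3 - <<'E'
from h import *
z=.1512;x=.0605
env.move_straight(w(x,z),vel=.02)
zc=z; inn=False
while x<.0705:
    x+=.0006; env.move_straight(w(x,z),vel=.02); f=fc()
    n=0
    while f[2]<2.2 and zc-z<.003 and n<6:
        z-=.0004; n+=1; env.move_straight(w(x,z),vel=.02); f=fc()
    if f[2]>5: z+=.0003; env.move_straight(w(x,z),vel=.02)
    print(round(x*1e3,1),round(z*1e3,2),f.round(2),round(readout.get_time(),2))
    if zc-z>.0029: inn=True;break
    if abs(f[0])>7 or f[2]>10: break
    if not inn and n<6: zc=min(zc,z+.0006)
print(inn,loop(x*1e3,z*1e3+14))
p=cap('wrist');save(p,'w3'); p=cap('side');save(p,'s3')
E
python3 -c "
import cv2
a=cv2.imread('pics/w3.png')[100:400,170:470];b=cv2.imread('pics/s3.png')[130:255,260:385]
cv2.imwrite('pics/z4.png',cv2.hconcat([cv2.resize(a,(400,400)),cv2.resize(b,(400,400))]))"
```

```text
61.1 151.5 [-0.61  1.08  5.98] 9.82
61.7 151.5 [-2.44 -0.53  4.42] 10.07
62.3 151.1 [-1.56  0.78  3.98] 10.57
62.9 151.1 [-0.92 -0.21  3.69] 10.82
63.5 150.7 [-2.35  0.42  3.6 ] 11.32
64.1 149.5 [1.95 0.3  2.85] 12.32
64.7 147.5 [ 0.98 -0.47  3.37] 13.82
65.3 145.5 [ 3.01 -0.5   3.53] 15.32
65.9 143.1 [1.03 0.04 0.91] 17.07
True (np.float64(0.0), np.float64(1.895), array([ 56.9, 128.5]), np.float64(-0.304))
```

View pics/z4.png

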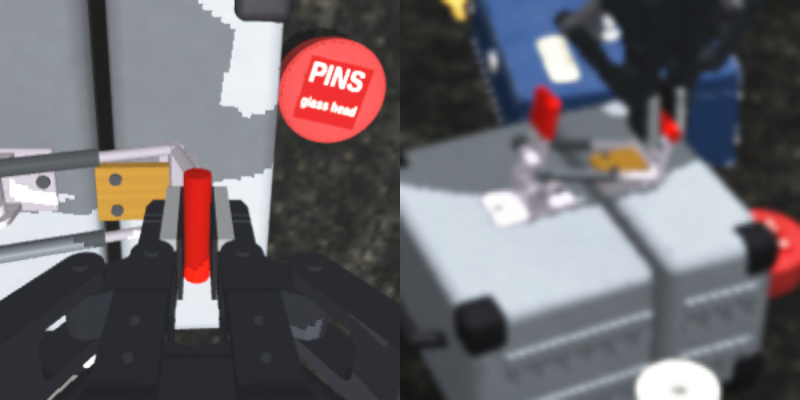

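```bash
python3 - <<'E'
from h import *
z=.1431;x=.0659
while z>.1382:
    z-=.0007; x+=.0003; env.move_straight(w(x,z),vel=.03); f=fc()
    print(round(x*1e3,1),round(z*1e3,2),f.round(2),round(readout.get_time(),2))
    if f[2]>4.5: break
env.pause(.25)
print(loop(x*1e3,z*1e3+14), tc())
p=cap('wrist');save(p,'w4')
E
python3 -c "
import cv2
a=cv2.imread('pics/w4.png')[100:300,170:470]
cv2.imwrite('pics/z5.png',cv2.resize(a,(750,500)))"
```

```text
66.2 142.4 [-1.07  0.14  1.29] 17.42
66.5 141.7 [-1.56  0.08  0.9 ] 17.67
66.8 141.0 [ 0.03 -1.04  1.77] 17.92
67.1 140.3 [-1.02 -0.68 -0.63] 18.17
67.4 139.6 [-1.5   0.48  0.34] 18.42
67.7 138.9 [-1.3 -0.4  0.7] 18.67
68.0 138.2 [ 0.02 -0.01  1.78] 18.92
(np.float64(0.0), np.float64(2.005), array([ 57.5, 124.1]), np.float64(-0.358)) [0.068  0.     0.1382]
```

View pics/z5.png

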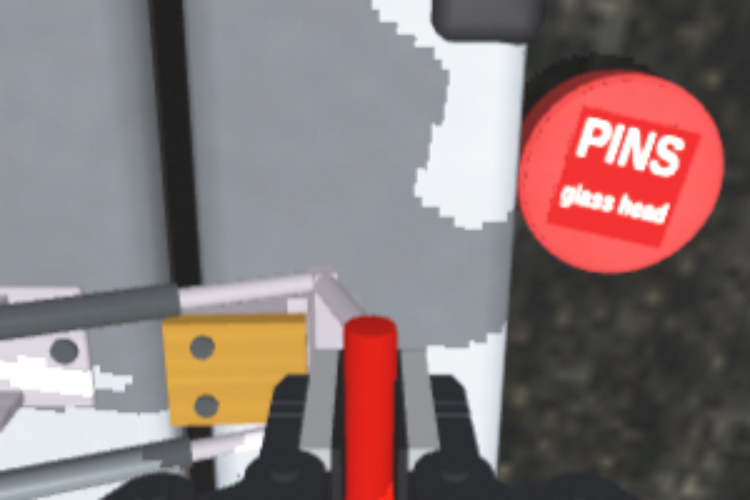

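```bash
python3 - <<'E'
from h import *
z=.1384;x=.068
while x>.0640:
    x-=.001; env.move_straight(w(x,z),vel=.03); f=fc()
    print(round(x*1e3,1),round(z*1e3,2),f.round(2),round(readout.get_time(),2))
    if abs(f[0])>4.5: break
print(loop(x*1e3,z*1e3+14))
jaws.gripper_open()
print(readout.get_time(),fc())
env.move_straight(w(x,.25),vel=.15)
print(readout.get_time())
P=cap('wrist');save(P,'w5')
for l in ('lever_grip','hook_bar','pull','catch_mid'):
    r=tip_of(P,l); print(l,[(np.round(q['centre'],1).tolist(),round(q['score'],2)) for q in r[:2]])
a,b=[proj(P,w(*v))[0].round(1) for v in((.0,.19),(.0535,.124))];print(a,b)
p=cap('side');save(p,'s5')
E
python3 -c "
import cv2
a=cv2.imread('pics/w5.png')[100:300,170:470];b=cv2.imread('pics/s5.png')[130:255,260:385]
cv2.imwrite('pics/z6.png',cv2.hconcat([cv2.resize(a,(450,300)),cv2.resize(b,(300,300))]))"
```

```text
67.0 138.4 [1.84 0.12 1.02] 19.47
66.0 138.4 [1.45 0.21 0.99] 19.72
65.0 138.4 [2.72 0.31 0.05] 19.97
64.0 138.4 [ 0.94 -0.13  0.39] 20.22
(np.float64(0.0), np.float64(1.78), array([ 53.4, 124.4]), np.float64(-0.363))
20.9417 [-0.7271 -0.1091  0.1264]
21.8333
lever_grip [([207.9, 216.9], 0.87)]
hook_bar [([184.0, 305.8], 0.78)]
pull [([193.9, 314.8], 0.78)]
catch_mid [([184.7, 310.8], 0.88), ([186.0, 318.4], 0.6)]
[226.9 210.9] [306.9 183. ]
```

View pics/z6.png

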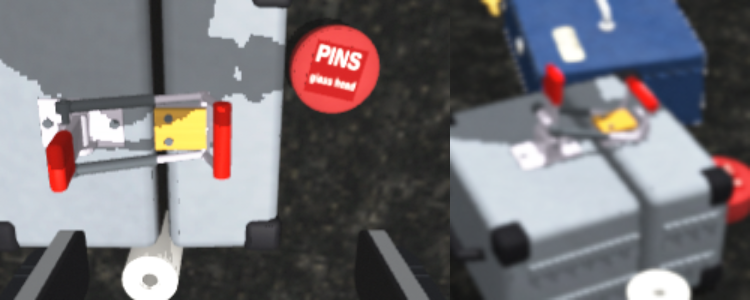

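```bash
cat >> h.py <<'E'
def lev(a,r=.053,h=.005,hw=.011):
    return -.020-r*np.cos(a)+h*np.sin(a)+hw, .134+r*np.sin(a)+h*np.cos(a)
E
python3 - <<'E'
from h import *
q=ori(YAW-np.pi/2)
print(planner.solve_ik(w(.025,.23),q), [lev(a) for a in(1.75,1,0)])
jaws.close_gripper(20)
env.goto(w(.025,.23),q); print(readout.get_time(),readout.get_joint_pos())
env.move_straight(w(.025,lev(1.8)[1]),vel=.15); env.pause(.1); f0=fc();print('f0',f0)
for a in (1.8,1.6,1.4,1.2,1.05):
    x,z=lev(a); env.move_straight(w(x,z),vel=.06); f=fc(); print(a,(x,z),f.round(2),round(readout.get_time(),2))
    if np.linalg.norm(f-f0)>12: break
P=cap('wrist');save(P,'w6');p=cap('side');save(p,'s6')
E
python3 -c "
import cv2
a=cv2.imread('pics/w6.png')[100:400,100:550];b=cv2.imread('pics/s6.png')[130:255,260:385]
cv2.imwrite('pics/z7.png',cv2.hconcat([cv2.resize(a,(450,300)),cv2.resize(b,(300,300))]))"
```

```text
[-0.5013  0.3649  0.0997  1.3055  0.      2.5013] [(np.float64(0.005366970683792764), np.float64(0.18526002490607119)), (np.float64(-0.03342866728697193), np.float64(0.18129947372415922)), (np.float64(-0.062), np.float64(0.139))]
24.2667 [-0.5012  0.365   0.0999  1.3056  0.      2.5002]
f0 [-0.6916  0.3576  0.339 ]
1.8 (np.float64(0.007910949173124592), np.float64(0.18447791396307892)) [0.24 0.08 0.34] 25.25
1.6 (np.float64(-0.002454557302824168), np.float64(0.18683140334969334)) [ 0.27 -0.45  0.29] 25.57
1.4 (np.float64(-0.013081009923770474), np.float64(0.1870786714038896)) [ 0.86 -0.39 -0.31] 25.9
1.2 (np.float64(-0.023544765557427568), np.float64(0.18520986032864636)) [ 0.55 -0.11 -0.64] 26.23
1.05 (np.float64(-0.03103414941029144), np.float64(0.18246128619594154)) [0.56 0.84 0.92] 26.51
```

View pics/z7.png

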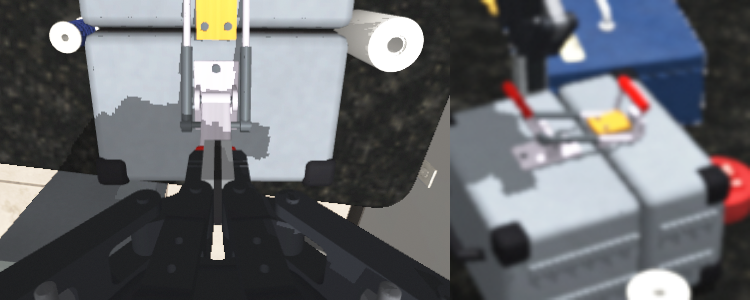

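```bash
python3 - <<'E'
from h import *
for a in (.92,.8,.7,.6,.52,.45,.38,.32):
    x,z=lev(a); env.move_straight(w(x,z),vel=.05); f=fc(); print(a,f.round(2),round(readout.get_time(),2))
    if np.linalg.norm(f)>14: break
P=cap('wrist');save(P,'w7');p=cap('side');save(p,'s7')
E
python3 -c "
import cv2
a=cv2.imread('pics/w7.png')[100:400,100:550];b=cv2.imread('pics/s7.png')[130:255,260:385]
cv2.imwrite('pics/z8.png',cv2.hconcat([cv2.resize(a,(450,300)),cv2.resize(b,(300,300))]))"
```

```text
0.92 [ 0.28 -0.79 -0.5 ] 26.9
0.8 [1.01 0.26 0.93] 27.18
0.7 [ 0.17 -0.02  0.03] 27.43
0.6 [ 0.15  0.17 -0.32] 27.69
0.52 [ 0.18 -0.78 -0.18] 27.94
0.45 [ 0.05 -0.83  0.6 ] 28.19
0.38 [-0.3  -0.15  0.37] 28.44
0.32 [-0.81  1.04  0.57] 28.69
```

View pics/z8.png

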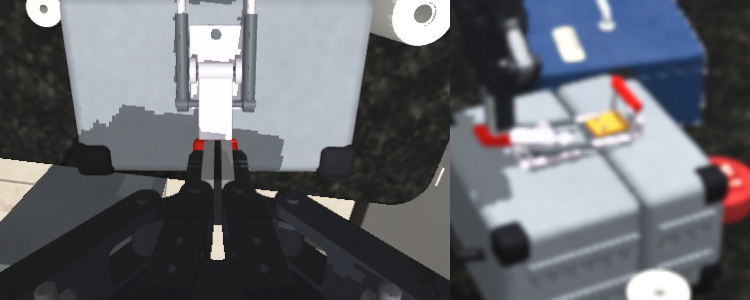

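```bash
python3 -c "
import cv2
b=cv2.imread('pics/s7.png')[140:230,250:370]
cv2.imwrite('pics/z9.png',cv2.resize(b,(800,600),interpolation=2))
b=cv2.imread('pics/w7.png')[0:300,200:440]
cv2.imwrite('pics/z10.png',cv2.resize(b,(480,600),interpolation=2))
"
```

```text
(no output)
```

View pics/z9.png

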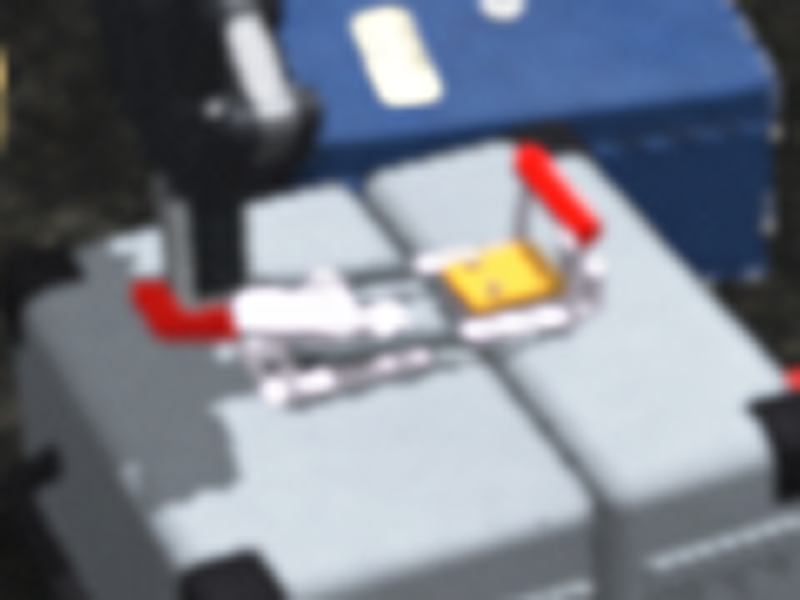

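View pics/z10.png

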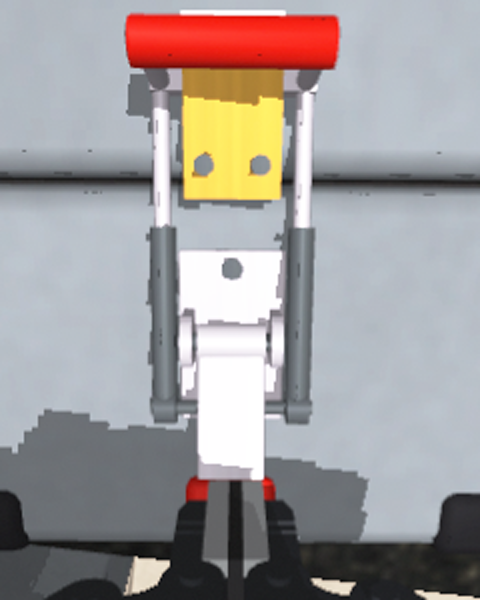

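```bash
python3 - <<'E'
from h import *
f0=fc()
for a in (.26,.2,.15,.11,.08,.05,.03,.01,-.01,-.03,-.05):
    x,z=lev(a); env.move_straight(w(x,z),vel=.04); f=fc(); print(a,round(z*1e3,1),f.round(2),round(readout.get_time(),2))
    if f[2]>6: break
P=cap('side');save(P,'s8')
env.move_straight(w(x,.26),vel=.12)
env.goto(w(.02,.30),ori(YAW)); print(readout.get_time())
P=cap('wrist');save(P,'w8');p=cap('side');save(p,'s9')
for l in ('lever_grip','hook_bar','pull','catch_mid'):
    r=tip_of(P,l); print(l,[(np.round(q['centre'],1).tolist(),round(q['score'],2)) for q in r[:2]])
print(proj(P,[w(-.07,.139),w(.048,.125),w(.048,.155)]).round(1).tolist())
import cv2
a=cv2.imread('pics/w8.png')[80:280,150:450];b=cv2.imread('pics/s9.png')[140:240,260:360]
cv2.imwrite('pics/z11.png',cv2.vconcat([cv2.resize(a,(450,300)),cv2.resize(b,(450,300))][:1]+[cv2.copyMakeBorder(cv2.resize(b,(300,300)),0,0,0,150,0)]))
E
```

```text
0.26 152.5 [-0.95 -0.82 -0.2 ] 29.04
0.2 149.4 [ 1.04 -0.31  0.6 ] 29.29
0.15 146.9 [0.42 0.98 0.17] 29.54
0.11 144.8 [ 0.51 -0.05  0.64] 29.79
0.08 143.2 [-0.41  0.23  0.8 ] 30.04
0.05 141.6 [-0.02  0.63 -0.31] 30.29
0.03 140.6 [ 0.02 -0.7   0.35] 30.54
0.01 139.5 [0.54 0.05 0.59] 30.79
-0.01 138.5 [-0.51  0.75 -0.1 ] 31.04
-0.03 137.4 [-2.12  2.11  9.43] 31.29
33.8417
lever_grip [([168.0, 232.3], 0.83)]
hook_bar [([169.0, 340.0], 0.86)]
pull [([176.8, 344.6], 0.58)]
catch_mid [([172.2, 349.8], 0.93)]
[[228.6, 172.4], [345.2, 168.7], [347.9, 176.7]]
```

View pics/z11.png

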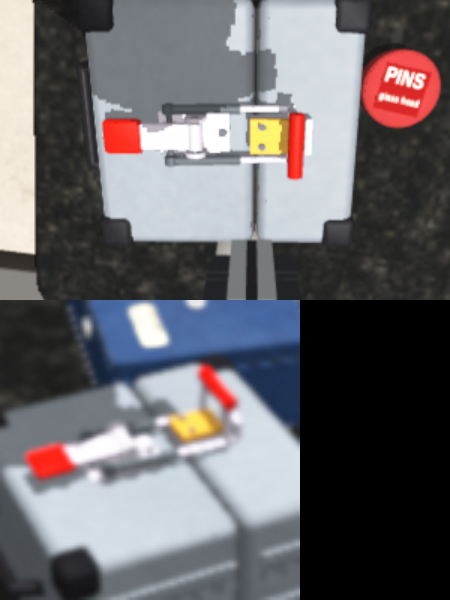

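```bash
python3 - <<'E'
from h import *
import cv2
b=cv2.imread('pics/w8.png')[130:220,200:380]
cv2.imwrite('pics/z12.png',cv2.resize(b,None,fx=4.4,fy=4.4,interpolation=0))
E
```

```text
(no output)
```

View pics/z12.png

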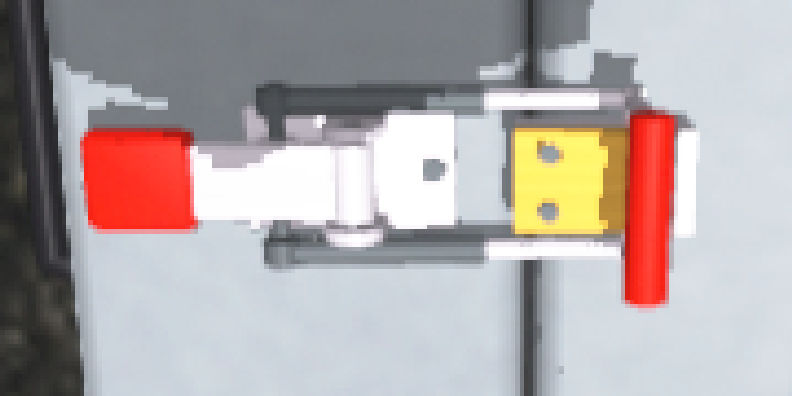

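```bash
python3 - <<'E'
from h import *
P=cap('wrist')
def bp(u,v,z):
    o,d=ray(P,(u,v)); return case(o+d*(z-o[2])/d[2])*1e3
zz=lambda a,b:(200+a/4.4,130+b/4.4)
print('before: rib',case([.5823,-.2005,0])[0],'brass',case([.5452,-.206,0])[0])
print('rib',bp(*zz(676,180),.1345),'brass',bp(*zz(513,180),.1345),'red lever top, far end/near end',bp(*zz(83,180),.138),bp(*zz(193,180),.138),'pull',bp(*zz(651,208),.155), 'seam',bp(*zz(523,350),.12))
for l in('roll','spool','pins'):
    r=tip_of(P,l)
    if r: c=r[0]['centre'];o,d=ray(P,(c[1],c[0]));print(l,o-d*o[2]/d[2],r[0]['score'])
print(readout.get_time())
E
```

```text
before: rib 0.062195376528144164 brass 0.02469116382874175
rib [ 55.9334   0.0352 134.5   ] brass [ 18.3141   0.0482 134.5   ] red lever top, far end/near end [-79.902    1.0544 138.    ] [-54.7348   1.0317 138.    ] pull [ 48.2947  -0.7495 155.    ] seam [ 20.7375 -48.0773 120.    ]
roll [ 0.5868 -0.2493  0.    ] 0.75
spool [ 0.51  -0.075  0.   ] 0.7
pins [ 0.6737 -0.1712  0.    ] 0.81
34.3417
```

```bash
python3 -c "
from h import *
print(fc()); order.hand_in(); print(readout.get_time())"
```

```text
[ 0.1302 -0.9601  0.2934]
the job is handed in; nothing more can be done
the job is handed in; nothing more can be done
```

The latch is closed and holding the lid shut, and I handed the job in at about 34 s of the 54 s. `order.hand_in()` gives no verdict.

**What I did:**
- **Slot:** I gripped the red pull and slid the bar across the brass top with light contact. The highest force I read was about 8 N at first touch, and 3–6 N while sliding. The bar then dropped about 12.5 mm into the slot, and I eased it back under the lip and let go.
- **Lever:** With the fingers closed, I swung the lever over along its arc and lowered it until it met a firm stop at about 9 N.

**What the last checks showed:**
- **Lever:** Its red end lies 60 mm from the pivot and is level, so it is flat.
- **Lid:** The catch moved about 6 mm toward the base, and the seam looks shut.
- **Bar:** It is still behind the hook.
- **Robot:** It is clear of everything, with the force reading near zero.

**What didn't agree or wasn't confirmed:**
- **Push force:** I read almost no force while throwing the lever, although up to about 5 N was expected. The pictures still show the bar hooked and the springs stretched.
- **Roll:** One network position for it was wrong, probably because the case hid its base from the wrist camera. It was still standing beside the case in the last picture I saw it in, before the lever was pressed home.
- **Tin and spool:** The tin measured within about 5 mm of where it started. The spool had no position from the start to compare with, but nothing touched it that I could see.

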